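# Face the seed dish to the camera on a tilting stage

### The job

Get the seed dish ready for its picture: with the blue stage still level, swing the raised keeper bar down across the dish and press it until it clicks home under its catch. Then, by the black knob (its rod is springy, so the stage lags behind it), turn and tilt the stage until the dish faces the camera lens squarely, and leave it there with the bar shut. Do not shift the camera or its rail, and leave the other things on the bench where they are.

Things in the scene. Friction and masses are not known exactly. Their poses are not given: they have to be found in the camera images.
- stand: fixed foot of the tilting stage, a grey disc 150 mm wide on the table; origin at the centre of its underside, right below the crossing of the swivel axis (vertical) and the tilt axis (100 mm above the table)
- tilt_axis (a point): crossing of the swivel and tilt axes, 100 mm above the table; its x, y, z axes turn with the blue plate: z is the plate's normal (up when level), y runs along the tilt axis, -x points to the knob
- dish_seat (a point): centre of the top of the blue plate (128 mm along x, 196 mm along y, 8 mm thick), where the dish lies; 18 mm from tilt_axis along the plate's normal z; axes as tilt_axis. A black ring of lips 8 mm high, 113 mm across, surrounds the dish
- knob (a point): centre of the stage's black knob: cylinder 28 mm across, 26 mm wide, axis along plate y (pinch its flat ends, closing along plate y); at rest at x = -130, z = -4 mm from tilt_axis in plate axes. Its thin rod runs under the plate to a springy hub at tilt_axis that gives (7 to 9 degrees) before the stage moves: the stage lags behind the knob, so watch the stage
- turret (a joint): swivel of the stage about the vertical, rad, counterclockwise from above positive, limits -1.4 to 1.4; stays where it is left (friction 0.28 N m)
- plate (a joint): tilt of the blue plate, rad: 0 level, grows as the knob side rises and the other edge goes down, limits 0 to 1.15; stays where it is left (friction 0.3 N m)
- bar (a joint): angle of the steel keeper bar above its shut position, rad: 0 shut and lying 24 mm above the plate's top across the dish along the tilt axis, 1.57 upright; a spring catch resists (about 8 N at the pad) at about 0.09 to 0.05, then the bar snaps down to 0 and is held; friction holds it elsewhere
- keeper_hinge (a point): hinge of the keeper bar, at plate y = +80 mm, z = +42 mm from tilt_axis; hinge axis along plate x. The bar is 16 mm wide, 6 mm thick, 150 mm long and shuts towards plate -y
- keeper_pad (a point): centre of the upper face of the orange thumb pad (26 x 26 mm) near the free end of the keeper bar, 128 mm from the hinge along the bar and 7 mm above the bar's middle; its x, y, z axes turn with the bar (bar runs along -y). The brass catch and its housing stand 28 mm beyond it, rising 5 mm above the shut pad
- dish: cream germination dish with brown seeds, 100 mm wide, 15 mm high, loose in the lips of the plate; origin at the centre of its underside
- lens (a point): centre of the front of the camera's black lens (42 mm wide), 237 mm from tilt_axis; the white camera (52 mm) sits on an aluminium arc rail and looks at tilt_axis
- seedling_box: bystander: white open plastic box of green seedlings, 110 x 150 x 50 mm; origin at the centre of its underside
- flask: bystander: glass conical flask, 82 mm wide, 125 mm high; origin at the centre of its underside
- dish_stack: bystander: stack of four dishes, 90 mm wide, 59 mm high; origin at the centre of its underside
There are look-alikes about, which are no part of the job. What is shaped like the dish but turquoise is not meant.

How it is judged:
On the way:
1. the keeper bar is clicked shut while the plate is still level (value of joint bar below 0.03 rad and value of joint plate below 0.12 rad), for 0.2 s.
At the end, for the whole second after the job is handed in: the keeper bar is shut (under 0.03 rad); the plate's normal through tilt_axis passes within 21 mm of the lens centre along each plate axis (about 5 degrees); the dish lies on its seat within the lips (8 mm sideways, 6 mm in height); stage and dish are at rest (value of joint bar below 0.03 rad and x of lens in the frame of tilt_axis between -0.021 and 0.021 m and y of lens in the frame of tilt_axis between -0.021 and 0.021 m and z of lens in the frame of tilt_axis above 0.15 m and x of dish in the frame of dish_seat between -0.008 and 0.008 m and y of dish in the frame of dish_seat between -0.008 and 0.008 m and z of dish in the frame of dish_seat between -0.006 and 0.006 m and velocity of joint plate between -0.05 and 0.05 rad/s and velocity of joint turret between -0.05 and 0.05 rad/s and linear speed of dish below 0.02 m/s); the robot touches nothing.
It fails at once if the plate is tilted by more than 0.2 rad while the keeper bar is not shut (value of joint plate above 0.2 rad and value of joint bar above 0.06 rad).
It fails at once if the camera is shifted by more than 8 mm (distance of lens from where it was at the start of the episode above 0.008 m).
It fails at once if a bystander is shifted by more than 30 mm (distance of any of seedling_box, flask, dish_stack from where it was at the start of the episode above 0.03 m).
It also fails if it takes over 58 s, if anything falls off the work surface, if the arm or the gripper's body presses on something with over 40 N, if the wrist force passes 120 N, or if a joint passes its speed limit or range.

### The arm

A 6-joint arm with a two-finger parallel gripper is mounted at the origin on the work surface. World frame = base frame: x ahead of the robot, y to its left, z up, the work surface at z = 0. Lengths are in m, angles in rad, forces in N, time in s.
With the tool pointing down it reaches from about 0.25 to 0.775 m from the base axis. Payload 8.9 kg.
Tool frame: the origin (TCP) lies midway between the tips of the shut fingers; the grasp point (between the pads) lies 19 mm behind it; z points along the fingers, x is the direction in which the jaws open and shut, and the axes are right-handed (so a half turn about z gives the same grasp; the last joint's range is limited). The gripper opens to 85 mm and grips with 20 to 120 N. Pads are 22 mm wide; open, the fingers measure 114 mm over their backs; the gripper's body (76 mm by 85 mm) begins 54 mm behind the grasp point. The pads swing forward as they close: fully open they stand 13 mm farther back than shut.
Start: joints at [1.203, 0.291, -0.153, 1.127, 0, 1.431], TCP at [0.119, 0.511, 0.231] pointing down, gripper open.
Joint ranges: [-2.52, 2.52], [-0.91, 1.74], [-1.3, 1.37], [-1.96, 2.02], [-1.52, 1.47], [-3.14, 3.14]. Speed limits (rad/s): [2.22, 2.22, 2.79, 3.14, 3.14, 3.14].

### API

Orientations are given as a unit quaternion [x, y, z, w].
In Python, from bench import arm gives the robot as it stands.
- The arm moves only by the tool servo_tool, never from a script. Its argument "deltas" is a list of rows, each an object with "dp": the shift along the tool's x, y, z in mm, a list of three; "roll": the turn about the tool's z in rad. A call has 1 to 12 rows; each row shifts and turns the commanded pose from where the row before left it, along the tool's axes as they then stand; what a row does not reach is not made up. A row lasts 1/8 s, in which the tool goes at most 62.5 mm and 10.7 degrees, less where a joint would pass 70% of its speed; a pose out of reach is approached as far as the arm can. A call with a gripper value outside its range is refused whole. "gripper" is the finger opening in mm, from 0 to 85.4, set as the call begins (left out, the last holds). The fingers move at their own pace and stop on an object; "squeeze" is the grip in N (left out, the last holds). Time passes only in rows, so rows that do not move let the fingers close. It gives the time, the measured TCP pose, the force and the opening at its end, in the units of the state.
- arm.get_obs(): the state, without advancing time (a new reading comes with each control period).
- arm.get_image(name): name is "scene" or "side" or "wrist"; returns a dict with "pixels" (420x560x3 uint8, blue, green, red), "z_map" (420x560 float32, m along the optical axis (not along the pixel's ray), 0 where there is no reading), "fx", "fy", "cx", "cy" (pixels), "pose" (4x4, takes a point from camera to world coordinates). Camera axes: x right, y down, z forward; pixel columns grow to the right and rows downward; lengths in m; the calibration is good to about 2 mm. A picture is of the moment at which its call begins.
- arm.sign_off(): hands the job in, once; it reports no verdict.
The state is a dict: "time_s": time; "joints": joint angles; "joint_velocities": joint speeds; "effort": joint torques, N m; "tool_pos": TCP position; "eef_rot": TCP orientation; "wrist_force": force on the tool from outside, world axes, zero at the start; "wrist_torque": the same for the moment, N m; "finger_gap": finger opening in m.
Only numpy, scipy, OpenCV 4.12 (cv2) and the standard library are available. Lean on these libraries where they do the work, as an engineer would, in place of code of your own. Each camera call takes 0.05 s, during which the arm holds its last target. There are 200 camera calls.

## Working session

There is one attempt and no reset: what is moved stays moved. The work goes in short steps, Python scripts to look and compute and a tool call to move; the robot and the scene stay as the last step left them, time stands still between calls to the robot, and variables do not carry over. Pictures are saved under pics/ and viewed, about 8 in all and at most 12, crops included, and the job is handed in when it is done.

Besides the shell and the picture viewer there is one more tool, called after "Request:" as name(argument=value, ...), one argument or row to a line, values as JSON. servo_tool: Moves the arm, as the interface text tells. Its arguments: {"type":"object","properties":{"deltas":{"type":"array","items":{"type":"object","properties":{"dp":{"type":"array","items":{"type":"number"}},"roll":{"type":"number"}}}},"gripper":{"type":"number"},"squeeze":{"type":"number"}},"required":["deltas"]}

```bash
mkdir -p pics; cat > h.py <<'E'
from bench import arm
import numpy as np, cv2
from scipy.spatial.transform import Rotation as R
def snap(n):
    im=arm.get_image(n); np.savez('%s.npz'%n,**{k:np.asarray(v) for k,v in im.items()}); return im
def load(n): return np.load('%s.npz'%n)
def pts(im):
    z=im['z_map']; v,u=np.mgrid[:z.shape[0],:z.shape[1]]
    c=np.stack([(u-im['cx'])/im['fx']*z,(v-im['cy'])/im['fy']*z,z],-1)
    P=im['pose']; return c@P[:3,:3].T+P[:3,3]
E
python3 - <<'E'
from h import *
a=[snap(n) for n in('scene','side')]
cv2.imwrite('pics/a1.png',a[0]['pixels']);cv2.imwrite('pics/a2.png',a[1]['pixels'])
for i in a: print(i['pose'].round(3),i['fx'])
o=arm.get_obs();print(o['time_s'],o['tool_pos'],R.from_quat(o['eef_rot']).as_matrix().round(3))
E
```

```text
[[-0.427  0.769 -0.476  1.195]
 [ 0.904  0.372 -0.212  0.303]
 [ 0.014 -0.52  -0.854  1.241]
 [ 0.     0.     0.     1.   ]] 475.56593701971144
[[ 0.677 -0.382  0.629 -0.048]
 [-0.736 -0.34   0.585 -0.596]
 [-0.01  -0.859 -0.511  0.705]
 [ 0.     0.     0.     1.   ]] 498.7604009623297
0.1 [0.11892139 0.51091779 0.23078381] [[ 0.227  0.974 -0.   ]
 [ 0.974 -0.227 -0.001]
 [-0.001 -0.    -1.   ]]
```

View pics/a1.png

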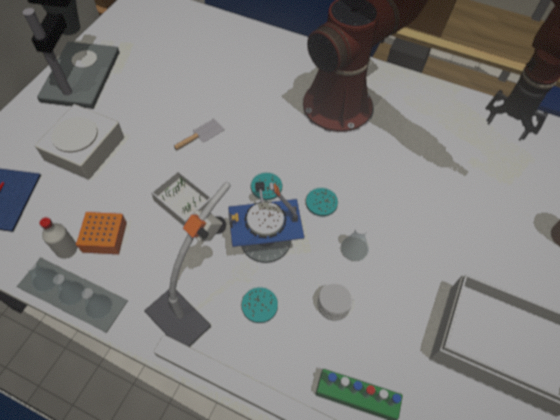

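View pics/a2.png

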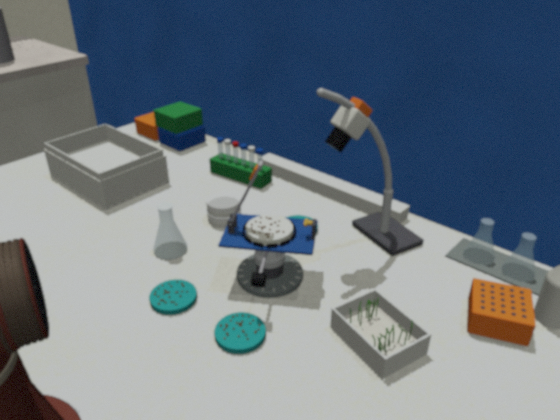

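The scene view shows the stage at about (265,222). The raised bar with its pad is near (280,190) and the camera near (205,225). In the side view, the knob is at (262,280) and the lens at (338,140). Next I'll measure these.

```bash
python3 - <<'E'
from h import *
for n,(u0,u1,v0,v1),w in(('scene',(180,320,160,270),5),('side',(210,410,80,300),3)):
    im=load(n);p=pts(im);hsv=cv2.cvtColor(im['pixels'],cv2.COLOR_BGR2HSV)
    m=np.zeros(p.shape[:2],bool);m[v0:v1,u0:u1]=1
    b=m&(hsv[...,0]>105)&(hsv[...,0]<130)&(hsv[...,1]>120)&(abs(p[...,2]-.115)<.02)
    q=p[b];print(n,len(q),'z',np.median(q[:,2]))
    (c,s,ang)=cv2.minAreaRect((q[:,:2]*1000).astype(np.float32));print('rect',c,s,ang)
    o=m&(hsv[...,0]<16)&(hsv[...,0]>4)&(hsv[...,1]>140)&(hsv[...,2]>80)
    k,l,st,ce=cv2.connectedComponentsWithStats(o.astype(np.uint8))
    for i in range(1,k):
        if st[i,4]>6: print('orange',ce[i].round(),st[i,4],np.median(p[l==i],0).round(3))
    dk=m&(hsv[...,2]<45)
    k,l,st,ce=cv2.connectedComponentsWithStats(dk.astype(np.uint8))
    for i in range(1,k):
        if st[i,4]>12: print('dark',ce[i].round(),st[i,4],np.median(p[l==i],0).round(3))
    cv2.imwrite('pics/c_%s.png'%n,cv2.resize(im['pixels'][v0:v1,u0:u1],None,fx=w,fy=w,interpolation=cv2.INTER_CUBIC)[:600,:800])
a=cv2.imread('pics/c_scene.png');b=cv2.imread('pics/c_side.png')
a=cv2.resize(a,(400,314));b=cv2.resize(b,(400,440*1))
E
```

```text
scene 971 z 0.12025113797554954
rect (604.0809326171875, 12.374557495117188) (122.4121322631836, 187.67735290527344) 33.385562896728516
orange [276. 189.] 16 [0.588 0.035 0.271]
orange [193. 225.] 242 [ 0.807 -0.058  0.366]
side 3013 z 0.11800646351964683
rect (1095.819091796875, 286.17315673828125) (1350.78369140625, 603.2484130859375) 49.443870544433594
orange [361. 106.] 158 [ 0.793 -0.075  0.366]
orange [255. 169.] 8 [0.576 0.022 0.272]
orange [252. 176.] 10 [0.571 0.026 0.257]
dark [338. 139.] 327 [ 0.743 -0.056  0.303]
dark [232. 227.] 23 [0.544 0.063 0.135]
dark [384. 247.] 50 [ 0.853 -0.136  0.011]
dark [284. 242.] 17 [ 0.585 -0.048  0.125]
dark [258. 244.] 17 [ 0.546 -0.012  0.124]
dark [272. 245.] 18 [ 0.561 -0.035  0.125]
dark [264. 277.] 315 [ 0.491 -0.062  0.094]
```

View pics/c_scene.png

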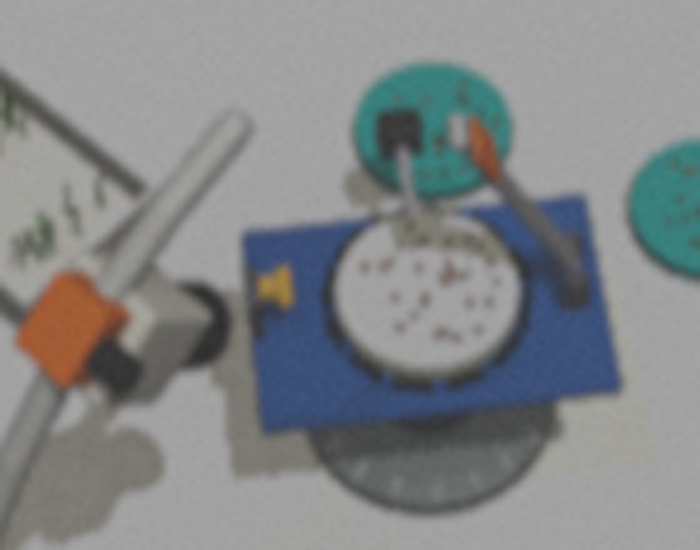

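View pics/c_side.png

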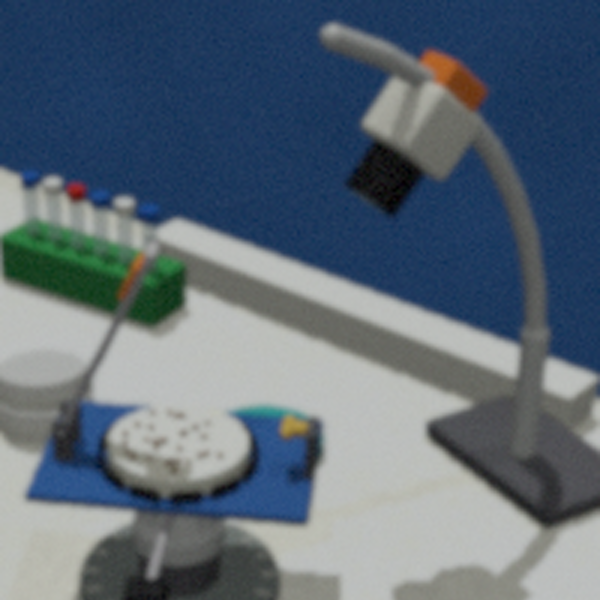

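The plate's x axis points at about 33°, the tilt crossing is near (0.604, 0.012), and the lens is near (0.74, -0.06, 0.30). I'll refine these and check clearances around the camera and rail.

```bash
python3 - <<'E'
from h import *
from scipy.optimize import least_squares
C=[]
for n in('scene','side'):
    im=load(n);p=pts(im);hsv=cv2.cvtColor(im['pixels'],cv2.COLOR_BGR2HSV)
    near=(np.hypot(p[...,0]-.604,p[...,1]-.012)<.14)
    b=near&(hsv[...,0]>105)&(hsv[...,0]<130)&(hsv[...,1]>120)&(abs(p[...,2]-.118)<.006)
    c,s,a=cv2.minAreaRect((p[b][:,:2]*1000).astype(np.float32));print(n,'plate',c,s,a)
    d=(np.hypot(p[...,0]-.604,p[...,1]-.012)<.06)&(abs(p[...,2]-.133)<.004)&(hsv[...,1]<70)
    print(' dish',cv2.minEnclosingCircle((p[d][:,:2]*1000).astype(np.float32)),np.median(p[d][:,2]))
    f=(np.hypot(p[...,0]-.604,p[...,1]-.012)<.09)&(abs(p[...,2]-.016)<.012)
    if f.sum()>20: print(' foot', cv2.minEnclosingCircle((p[f][:,:2]*1000).astype(np.float32)))
    bar=near&(p[...,2]>.15)&(np.hypot(p[...,0]-.604,p[...,1]-.012)<.1);q=p[bar]
    print(' bar',len(q),q[np.argsort(q[:,2])][::max(1,len(q)//8)].round(3).tolist())
    cl=(p[...,2]>.19)&(p[...,0]>.55)&(p[...,0]<.95)&(p[...,1]<.02)&(p[...,1]>-.25);q=p[cl]
    C.append(q)
    if n=='side':
        k=(np.abs(p-[.743,-.056,.303]).max(-1)<.045)&(hsv[...,2]<60);L=p[k]
        print('lens pts',len(L),L.min(0),L.max(0))
q=np.vstack(C)
for z in np.arange(.2,.5,.02):
    s=q[abs(q[:,2]-z)<.012]
    if len(s):
        for nm,o in(('open',(.630,-.028)),('fin',(.509,.058))):
            d=np.hypot(s[:,0]-o[0],s[:,1]-o[1]);i=d.argmin();print(round(z,2),nm,d[i].round(3),s[i].round(3),end=' | ')
        print()
E
```

```text
scene plate (604.0809326171875, 12.374557495117188) (122.4121322631836, 187.67735290527344) 33.385562896728516
 dish ((599.825439453125, 9.52208137512207), 55.87324142456055) 0.13448297103049733
 foot ((610.8297119140625, 17.349763870239258), 87.21675872802734)
 bar 272 [[0.56, 0.08, 0.15], [0.646, -0.062, 0.154], [0.661, -0.063, 0.156], [0.559, 0.07, 0.168], [0.56, 0.052, 0.201], [0.585, 0.045, 0.229], [0.582, 0.038, 0.261], [0.585, 0.031, 0.275]]
side plate (598.4002685546875, 7.2713470458984375) (124.83650970458984, 189.55467224121094) 33.575923919677734
 dish ((597.32421875, 5.947301387786865), 50.69618606567383) 0.13326660668080997
 foot ((593.803955078125, 9.696993827819824), 80.27911376953125)
 bar 324 [[0.552, 0.064, 0.15], [0.643, -0.059, 0.154], [0.646, -0.054, 0.156], [0.559, 0.052, 0.181], [0.565, 0.039, 0.209], [0.57, 0.029, 0.236], [0.579, 0.022, 0.258], [0.573, 0.019, 0.272], [0.589, 0.021, 0.283]]
lens pts 363 [ 0.72584213 -0.0707799   0.27796938] [ 0.76293114 -0.02759217  0.32382582]
0.2 open 0.257 [ 0.88  -0.088  0.208] | 0.2 fin 0.399 [ 0.88  -0.088  0.208] | 
0.22
[... 169 characters left out ...]
.064 [0.583 0.015 0.272] | 0.26 fin 0.075 [0.573 0.019 0.272] | 
0.28 open 0.058 [0.592 0.015 0.279] | 0.28 fin 0.075 [0.573 0.019 0.272] | 
0.3 open 0.065 [0.585 0.02  0.289] | 0.3 fin 0.085 [0.585 0.02  0.289] | 
0.32 open 0.108 [ 0.737 -0.046  0.309] | 0.32 fin 0.247 [ 0.739 -0.033  0.311] | 
0.34 open 0.118 [ 0.745 -0.056  0.329] | 0.34 fin 0.259 [ 0.752 -0.033  0.33 ] | 
0.36 open 0.126 [ 0.754 -0.048  0.371] | 0.36 fin 0.267 [ 0.754 -0.048  0.371] | 
0.38 open 0.089 [ 0.719 -0.036  0.392] | 0.38 fin 0.23 [ 0.719 -0.036  0.392] | 
0.4 open 0.07 [ 0.7   -0.031  0.403] | 0.4 fin 0.21 [ 0.7   -0.028  0.404] | 
0.42 open 0.072 [ 0.702 -0.029  0.408] | 0.42 fin 0.211 [ 0.704 -0.024  0.41 ] |
```

Request:
servo_tool(
  deltas=[
    {"dp": [-39.5, 41.1, 0]},
    {"dp": [-39.5, 41.1, 0]},
    {"dp": [-39.5, 41.1, 0]},
    {"dp": [-39.5, 41.1, 0]},
    {"dp": [-39.5, 41.1, 0]},
    {"dp": [-39.5, 41.1, 0]},
    {"dp": [-39.5, 41.1, 0]},
    {"dp": [-39.5, 41.1, 0]},
    {"dp": [-39.5, 41.1, 0]},
    {"dp": [-39.5, 41.1, 0]},
    {"dp": [-39.5, 41.1, 0]},
    {"dp": [-39.5, 41.1, 0]},
  ],
  gripper=85,
)

```text
validation failed for argument at $.de...
```

Request:
servo_tool(
  deltas=[
    {"dp": [0, 0, 0], "roll": -0.163},
    {"dp": [0, 0, 0], "roll": -0.163},
    {"dp": [0, 0, 0], "roll": -0.163},
    {"dp": [0, 0, 0], "roll": -0.163},
    {"dp": [0, 0, 0], "roll": -0.163},
    {"dp": [0, 0, 0]},
  ],
)

```text
validation failed for argument at $.de...
```

```bash
cat > st.py <<'E'
from h import *
def st():
    o=arm.get_obs();M=R.from_quat(o['eef_rot']).as_matrix()
    print('t',o['time_s'],'tcp',np.round(o['tool_pos'],4),'azx',np.degrees(np.arctan2(M[1,0],M[0,0])).round(2),'zax',M[:,2].round(3),'F',np.round(o['wrist_force'],1),'gap',o['finger_gap'],'j',np.round(o['joints'],2));return o,M
E
python3 - <<'E'
from st import *
from scipy.optimize import least_squares
o,M=st()
im=snap('wrist');cv2.imwrite('pics/w1.png',im['pixels'])
P=[]
for n in('scene','side'):
    im=load(n);p=pts(im);hsv=cv2.cvtColor(im['pixels'],cv2.COLOR_BGR2HSV)
    k=(np.linalg.norm(p-[.748,-.05,.303],axis=-1)<.05)&(hsv[...,2]<60)&(hsv[...,1]<140);k=cv2.erode(k.astype(np.uint8),np.ones((3,3)))>0
    P.append(p[k]);print(n,k.sum(),p[k].mean(0).round(3))
for c in((.600,.009,.1),(.604,.012,.1),(.597,.007,.1)):
  for sel in(P[1],np.vstack(P)):
    c=np.array(c)
    def f(x):
        d=np.array([np.cos(x[0])*np.sin(x[1]),np.sin(x[0])*np.sin(x[1]),np.cos(x[1])])
        v=sel-c;s=v@d;r=np.linalg.norm(v-np.outer(s,d),axis=1)
        sd=np.where(s>240,0,0)
        return np.where(s-.237<.021-r,s-.237,r-.021)  # surface of solid
    r=least_squares(f,[-.4,.6],loss='soft_l1',f_scale=.003);print(c,np.degrees(r.x).round(1),np.sqrt(np.mean(r.fun**2)))
for n in('scene','side'):
    im=load(n);p=pts(im)
    for nm,uv in dict(scene=dict(flask=(355,243),stack=(335,300),box=(183,200)),side=dict(flask=(168,240),stack=(223,205),box=(380,335)))[n].items():
        print(n,nm,p[uv[1],uv[0]].round(3))
E
```

```text
t 0.1 tcp [0.1189 0.5109 0.2308] azx 76.89 zax [-0.    -0.001 -1.   ] F [-0.2  0.1  0.4] gap 0.08531449418530578 j [ 1.2   0.29 -0.15  1.13  0.    1.43]
scene 6 [ 0.755 -0.023  0.299]
side 112 [ 0.741 -0.052  0.307]
[0.6   0.009 0.1  ] [-28.6  33.3] 0.0037260376874559244
[0.6   0.009 0.1  ] [-28.   33.1] 0.007190101801736416
[0.604 0.012 0.1  ] [-30.5  33. ] 0.0036691707098927997
[0.604 0.012 0.1  ] [-29.9  32.8] 0.007103992068521796
[0.597 0.007 0.1  ] [-27.4  33.7] 0.003712191385015149
[0.597 0.007 0.1  ] [-26.8  33.4] 0.007234185479259132
scene flask [0.533 0.255 0.074]
scene stack [0.708 0.266 0.063]
scene box [ 0.592 -0.272  0.023]
side flask [0.494 0.231 0.05 ]
side stack [0.68  0.243 0.058]
side box [ 0.593 -0.281  0.017]
```

View pics/w1.png

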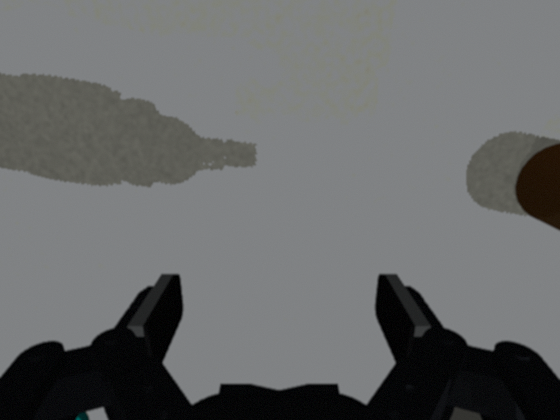

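The wrist view shows only the bare bench, because the moves were refused. I'll retry with both fields in every row.

Request:
servo_tool(
  deltas=[
    {"dp": [-39.5, 41.1, 0], "roll": 0},
    {"dp": [-39.5, 41.1, 0], "roll": 0},
    {"dp": [-39.5, 41.1, 0], "roll": 0},
    {"dp": [-39.5, 41.1, 0], "roll": 0},
    {"dp": [-39.5, 41.1, 0], "roll": 0},
    {"dp": [-39.5, 41.1, 0], "roll": 0},
    {"dp": [-39.5, 41.1, 0], "roll": 0},
    {"dp": [-39.5, 41.1, 0], "roll": 0},
    {"dp": [-39.5, 41.1, 0], "roll": 0},
    {"dp": [-39.5, 41.1, 0], "roll": 0},
    {"dp": [-39.5, 41.1, 0], "roll": 0},
    {"dp": [-39.5, 41.1, 0], "roll": 0},
  ],
  gripper=85,
)

```text
time_s: 1.65
tool_pos: [0.4926, -0.064, 0.2312]
eef_rot: [0.783, 0.622, 0.0, -0.0]
wrist_force: [-0.5, 0.6, 0.0]
finger_gap: 0.0851
```

Request:
servo_tool(
  deltas=[
    {"dp": [0, 0, 0], "roll": -0.163},
    {"dp": [0, 0, 0], "roll": -0.163},
    {"dp": [0, 0, 0], "roll": -0.163},
    {"dp": [0, 0, 0], "roll": -0.163},
    {"dp": [0, 0, 0], "roll": -0.163},
    {"dp": [0, 0, 0], "roll": 0},
  ],
)

```text
time_s: 2.4
tool_pos: [0.4917, -0.0621, 0.2311]
eef_rot: [0.473, 0.881, -0.0, -0.0]
wrist_force: [-0.1, 0.3, 0.1]
finger_gap: 0.0849
```

```bash
python3 - <<'E'
from st import *
o,M=st()
im=snap('wrist');cv2.imwrite('pics/w2.png',im['pixels']);p=pts(im)
hsv=cv2.cvtColor(im['pixels'],cv2.COLOR_BGR2HSV)
k=(abs(p[...,2]-.1)<.015)&(hsv[...,2]<70)&(np.hypot(p[...,0]-.492,p[...,1]+.063)<.04)
print(k.sum(),p[k].min(0),p[k].max(0),p[k].mean(0))
E
```

```text
t 2.4 tcp [ 0.4917 -0.0621  0.2311] azx 123.52 zax [-0.  0. -1.] F [-0.1  0.3  0.1] gap 0.08494863159550771 j [-0.27  0.24 -0.23  1.11  0.   -0.86]
911 [ 0.47451815 -0.08215834  0.09523136] [ 0.5074607  -0.04962749  0.10943854] [ 0.48969655 -0.06656946  0.10474736]
```

View pics/w2.png

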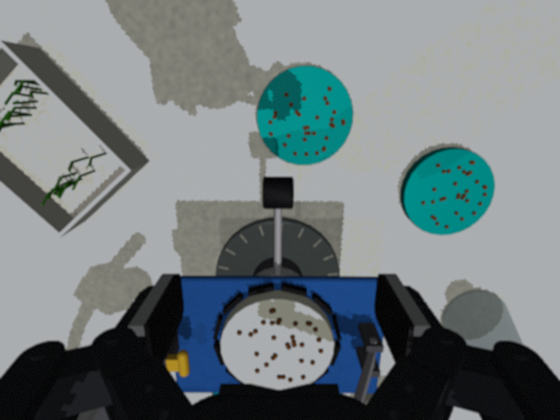

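Request:
servo_tool(
  deltas=[
    {"dp": [-2, -4, 39], "roll": 0},
    {"dp": [0, 0, 39], "roll": 0},
    {"dp": [0, 0, 39], "roll": 0},
    {"dp": [0, 0, 39], "roll": 0},
    {"dp": [0, 0, 0], "roll": 0},
  ],
)

```text
time_s: 3.08
tool_pos: [0.4875, -0.0655, 0.0733]
eef_rot: [0.474, 0.881, -0.001, -0.003]
wrist_force: [0.2, 0.3, -0.8]
finger_gap: 0.0853
```

Request:
servo_tool(
  deltas=[
    {"dp": [0, 0, 0], "roll": 0},
    {"dp": [0, 0, 0], "roll": 0},
    {"dp": [0, 0, 0], "roll": 0},
    {"dp": [0, 0, 0], "roll": 0},
    {"dp": [0, 0, 0], "roll": 0},
    {"dp": [0, 0, 0], "roll": 0},
  ],
  gripper=15,
  squeeze=40,
)

```text
time_s: 3.82
tool_pos: [0.4902, -0.066, 0.0756]
eef_rot: [0.473, 0.881, 0.0, 0.0]
wrist_force: [0.9, 1.3, 2.4]
finger_gap: 0.0253
```

Request:
servo_tool(
  deltas=[
    {"dp": [12.83, 0.63, 0], "roll": 0.0986},
    {"dp": [12.83, 0.63, 0], "roll": 0.0986},
    {"dp": [12.83, 0.63, 0], "roll": 0.0986},
    {"dp": [12.83, 0.63, 0], "roll": 0.0986},
    {"dp": [12.83, 0.63, 0], "roll": 0.0986},
    {"dp": [12.83, 0.63, 0], "roll": 0.0986},
    {"dp": [12.83, 0.63, 0], "roll": 0.0986},
    {"dp": [12.83, 0.63, 0], "roll": 0.0986},
    {"dp": [12.83, 0.63, 0], "roll": 0.0986},
    {"dp": [12.83, 0.63, 0], "roll": 0.0986},
    {"dp": [12.83, 0.63, 0], "roll": 0.0986},
    {"dp": [12.83, 0.63, 0], "roll": 0.0986},
  ],
)

```text
time_s: 5.32
tool_pos: [0.4901, 0.0802, 0.0753]
eef_rot: [0.884, 0.467, -0.0, -0.001]
wrist_force: [-2.5, 3.3, 4.1]
finger_gap: 0.0255
```

```bash
cat > plate.py <<'E'
from st import *
# plate pose from blue pixels: plane fit + minAreaRect in plane
def plate(names=('scene','side')):
    for n in names:
        im=snap(n);p=pts(im);hsv=cv2.cvtColor(im['pixels'],cv2.COLOR_BGR2HSV)
        b=(np.linalg.norm(p-[.6,.008,.118],axis=-1)<.15)&(p[...,2]>.05)&(hsv[...,0]>105)&(hsv[...,0]<130)&(hsv[...,1]>120)&(im['z_map']>0)
        q=p[b];m=np.median(q,0)
        for _ in range(6):
            _,_,V=np.linalg.svd(q-q.mean(0),full_matrices=False);nn=V[2]*np.sign(V[2][2]);d=(q-np.median(q,0))@nn
            q=q[abs(d)<max(.004,1.5*d.std())]
        a=np.cross([0,1,0],nn);a/=np.linalg.norm(a);bb=np.cross(nn,a)
        uv=(np.c_[q@a,q@bb]*1000).astype(np.float32);c,s,_=cv2.minAreaRect(uv);bx=cv2.boxPoints((c,s,_))
        e=[bx[1]-bx[0],bx[2]-bx[1]];e=min(e,key=np.linalg.norm);xx=(e[0]*a+e[1]*bb);xx/=np.linalg.norm(xx)
        if xx[0]<0: xx=-xx
        cc=a*c[0]/1000+bb*c[1]/1000+nn*np.median(q@nn)
        print(n,len(q),'n',nn.round(3),'tilt',np.degrees(np.arccos(nn[2])).round(1),'n az',np.degrees(np.arctan2(nn[1],nn[0])).round(1),'x az',np.degrees(np.arctan2(xx[1],xx[0])).round(1),'size',np.round(s),'centre',cc.round(3),'axis pt',(cc-.018*nn).round(3))
E
python3 - <<'E'
from plate import *
st();plate()
im=load('scene')['pixels'][150:280,170:330];im2=load('side')['pixels'][80:310,200:410]
cv2.imwrite('pics/s3.png',np.hstack([cv2.resize(im,(400,325)),cv2.resize(im2,(400,438))[50:375]]))
E
```

```text
t 5.325 tcp [0.4901 0.0802 0.0753] azx 55.68 zax [-0.001  0.001 -1.   ] F [-2.5  3.3  4.1] gap 0.025518535568578027 j [ 0.01  0.39 -0.47  0.72  0.    0.61]
scene 1045 n [0.    0.002 1.   ] tilt 0.1 n az 85.3 x az -25.4 size [191. 124.] centre [0.603 0.009 0.12 ] axis pt [0.603 0.009 0.102]
side 1271 n [ 0.    -0.001  1.   ] tilt 0.1 n az -79.2 x az -27.3 size [195. 126.] centre [0.6   0.003 0.118] axis pt [0.6   0.003 0.1  ]
```

View pics/s3.png

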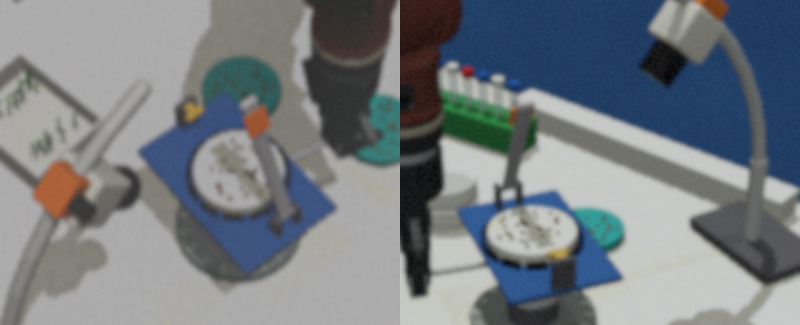

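The stage is level and its x axis points at about -26.5°, roughly in line with the lens. Next I'll release the knob and move behind the bar.

Request:
servo_tool(
  deltas=[
    {"dp": [0, 0, 0], "roll": 0},
    {"dp": [0, 0, 0], "roll": 0},
    {"dp": [0, 0, 0], "roll": 0},
    {"dp": [0, 0, 0], "roll": 0},
    {"dp": [0, 0, -45], "roll": 0},
    {"dp": [0, 0, -45], "roll": 0},
    {"dp": [0, 0, -45], "roll": 0},
    {"dp": [0, 0, -45], "roll": 0},
    {"dp": [0, 0, -45], "roll": 0},
    {"dp": [0, 0, 0], "roll": -0.136},
  ],
  gripper=65,
)

```text
time_s: 6.68
tool_pos: [0.4921, 0.0792, 0.3038]
eef_rot: [0.849, 0.528, 0.003, 0.002]
wrist_force: [0.5, 0.1, -0.8]
finger_gap: 0.0649
```

Request:
servo_tool(
  deltas=[
    {"dp": [29.5, 44.2, 0], "roll": 0},
    {"dp": [29.5, 44.2, 0], "roll": 0},
    {"dp": [29.5, 44.2, 0], "roll": 0},
    {"dp": [0, 0, 0], "roll": 0},
    {"dp": [0, 0, 0], "roll": 0},
  ],
  gripper=0,
)

```text
time_s: 7.3
tool_pos: [0.648, 0.0995, 0.2998]
eef_rot: [0.85, 0.527, -0.001, -0.0]
wrist_force: [0.5, 0.2, 0.2]
finger_gap: 0.0002
```

```bash
python3 - <<'E'
from plate import *
st();plate()
for n in('scene','side'):
    im=load(n);p=pts(im);hsv=cv2.cvtColor(im['pixels'],cv2.COLOR_BGR2HSV)
    o=(hsv[...,0]<16)&(hsv[...,0]>4)&(hsv[...,1]>120)&(p[...,2]>.2)&(np.hypot(p[...,0]-.61,p[...,1]-.03)<.08)
    print(n,o.sum(),np.median(p[o],0) if o.any() else '')
im=load('scene')['pixels'][150:280,170:330];im2=load('side')['pixels'][80:310,200:410]
cv2.imwrite('pics/s4.png',np.hstack([cv2.resize(im,(400,325)),cv2.resize(im2,(400,438))[50:375]]))
E
```

```text
t 7.3 tcp [0.648  0.0995 0.2998] azx 63.59 zax [-0.001 -0.    -1.   ] F [0.5 0.2 0.2] gap 0.00017538592047580584 j [ 0.04  0.54  0.41  1.44 -0.    0.5 ]
scene 629 n [-0.002 -0.004  1.   ] tilt 0.3 n az -119.4 x az -26.3 size [170. 122.] centre [0.61  0.017 0.12 ] axis pt [0.61  0.018 0.102]
side 1262 n [-0.  0.  1.] tilt 0.0 n az 160.3 x az -27.7 size [196. 126.] centre [0.6   0.003 0.118] axis pt [0.6   0.003 0.1  ]
scene 315 [0.60728422 0.07921262 0.78915287]
side 466 [0.61389639 0.07686179 0.54395027]
```

View pics/s4.png

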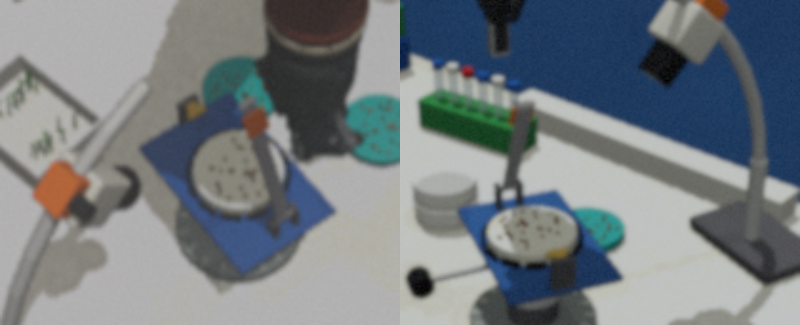

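The bar is still raised and the tool is behind it. Next I'll sweep it down along its arc.

Request:
servo_tool(
  deltas=[
    {"dp": [0, 0, 31], "roll": 0},
    {"dp": [-24, 0, 0], "roll": 0},
    {"dp": [-12.5, 0, 2], "roll": 0},
    {"dp": [-12.5, 0, 3.5], "roll": 0},
    {"dp": [-12, 0, 4.5], "roll": 0},
    {"dp": [-12, 0, 5.5], "roll": 0},
    {"dp": [-10.5, 0, 7], "roll": 0},
    {"dp": [-10.5, 0, 8], "roll": 0},
    {"dp": [-9, 0, 9], "roll": 0},
    {"dp": [-8, 0, 9.5], "roll": 0},
    {"dp": [-7.5, 0, 10.5], "roll": 0},
    {"dp": [-6.5, 0, 11.5], "roll": 0},
  ],
)

```text
time_s: 8.9
tool_pos: [0.5927, -0.0128, 0.1975]
eef_rot: [0.85, 0.527, -0.0, -0.0]
wrist_force: [0.2, 0.4, 0.0]
finger_gap: -0.0003
```

Request:
servo_tool(
  deltas=[
    {"dp": [-5, 0, 8.5], "roll": 0},
    {"dp": [-4, 0, 8.5], "roll": 0},
    {"dp": [-3, 0, 6.5], "roll": 0},
    {"dp": [-2, 0, 6.5], "roll": 0},
    {"dp": [-4, 0, 6], "roll": 0},
    {"dp": [0, 0, 0], "roll": 0},
  ],
)

```text
time_s: 9.65
tool_pos: [0.5846, -0.0287, 0.1619]
eef_rot: [0.85, 0.527, -0.0, -0.0]
wrist_force: [0.3, -1.2, -1.0]
finger_gap: 0.0002
```

```bash
python3 - <<'E'
from plate import *
st();plate(('side','scene'))
im=load('scene')['pixels'][150:280,170:330];im2=load('side')['pixels'][80:310,200:410]
cv2.imwrite('pics/s5.png',np.hstack([cv2.resize(im,(400,325)),cv2.resize(im2,(400,438))[50:375]]))
E
```

```text
t 9.65 tcp [ 0.5846 -0.0287  0.1619] azx 63.57 zax [-0.001  0.    -1.   ] F [ 0.3 -1.2 -1. ] gap 0.00023425290989777443 j [-0.17  0.45 -0.1   1.02 -0.    0.29]
side 1179 n [-0.001 -0.002  1.   ] tilt 0.1 n az -107.6 x az -28.0 size [196. 126.] centre [0.6   0.003 0.118] axis pt [0.6   0.003 0.1  ]
scene 791 n [0.002 0.    1.   ] tilt 0.1 n az 2.9 x az -27.3 size [189. 120.] centre [0.604 0.008 0.12 ] axis pt [0.604 0.008 0.102]
```

View pics/s5.png

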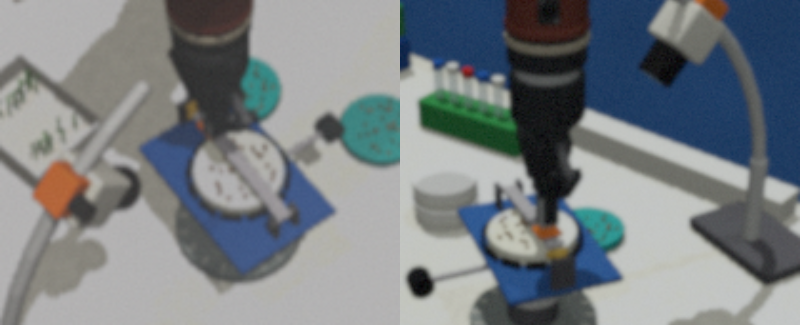

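The bar is nearly down, with the tool on the orange pad. I'll press it home gently.

Request:
servo_tool(
  deltas=[
    {"dp": [-1.5, 0, 4], "roll": 0},
    {"dp": [-1.5, 0, 4], "roll": 0},
    {"dp": [0, 0, 3], "roll": 0},
    {"dp": [0, 0, 3], "roll": 0},
    {"dp": [0, 0, 0], "roll": 0},
  ],
)

```text
time_s: 10.38
tool_pos: [0.5837, -0.0313, 0.1488]
eef_rot: [0.85, 0.527, 0.0, 0.0]
wrist_force: [-0.6, -0.0, 6.6]
finger_gap: 0.0002
```

Request:
servo_tool(
  deltas=[
    {"dp": [0, 0, 2], "roll": 0},
    {"dp": [0, 0, 2], "roll": 0},
    {"dp": [0, 0, 0], "roll": 0},
  ],
)

```text
time_s: 10.75
tool_pos: [0.5851, -0.032, 0.1476]
eef_rot: [0.85, 0.527, 0.001, 0.002]
wrist_force: [-6.2, -1.8, 29.5]
finger_gap: -0.0
```

Request:
servo_tool(
  deltas=[
    {"dp": [0, 0, -4], "roll": 0},
    {"dp": [0, 0, -30], "roll": 0},
    {"dp": [0, 0, -30], "roll": 0},
    {"dp": [0, -45, -10], "roll": 0},
    {"dp": [0, -45, 0], "roll": 0},
    {"dp": [45, 0, 0], "roll": 0},
    {"dp": [45, 0, 0], "roll": 0},
    {"dp": [0, 0, 0], "roll": 0},
    {"dp": [0, 0, 0], "roll": 0},
  ],
  gripper=0,
)

```text
time_s: 11.88
tool_pos: [0.5426, 0.0892, 0.2179]
eef_rot: [0.85, 0.527, -0.001, -0.0]
wrist_force: [0.0, -1.3, -1.0]
finger_gap: -0.0001
```

```bash
python3 - <<'E'
from plate import *
o,M=st();plate(('side','scene'));snap('wrist')
for n in('scene','side','wrist'):
    im=load(n);p=pts(im);hsv=cv2.cvtColor(im['pixels'],cv2.COLOR_BGR2HSV)
    o=(hsv[...,0]<16)&(hsv[...,0]>4)&(hsv[...,1]>120)&(p[...,2]>.1)&(np.linalg.norm(p-[.58,-.037,.149],axis=-1)<.04)
    print(n,'pad',o.sum(),np.median(p[o],0).round(4) if o.any() else '', 'z top',np.percentile(p[o][:,2],[10,50,90]).round(4) if o.any() else '')
    k=(abs(p[...,2]-.1)<.016)&(hsv[...,2]<60)&(np.hypot(p[...,0]-.486,p[...,1]-.066)<.03)
    print(n,'knob',k.sum(),p[k].mean(0).round(4) if k.any() else '')
    # bar steel: points along keeper line
    c=np.array([.602,.006]);y=np.array([.459,.889]);x=np.array([.889,-.459])
    s=(p[...,:2]-c)@y;t=(p[...,:2]-c)@x
    for a in(-.03,0,.03,.06):
        m=(abs(t)<.005)&(abs(s-a)<.01)&(p[...,2]>.12)&(p[...,2]<.2)
        if m.any(): print('   s',a,'z',np.median(p[m][:,2]).round(4),end='')
    print()
im=load('side')['pixels'][190:310,210:350];im2=load('wrist')['pixels']
cv2.imwrite('pics/s6.png',np.hstack([cv2.resize(im,(400,343)),cv2.resize(im2,(400,343))]))
E
```

```text
t 11.875 tcp [0.5426 0.0892 0.2179] azx 63.61 zax [-0.001 -0.    -1.   ] F [ 0.  -1.3 -1. ] gap -0.00010103885021390737 j [ 0.03  0.35 -0.11  1.12 -0.    0.49]
side 1239 n [ 0.025 -0.014  1.   ] tilt 1.6 n az -28.7 x az -27.6 size [196. 126.] centre [0.6   0.003 0.118] axis pt [0.6   0.003 0.1  ]
scene 867 n [ 0.022 -0.01   1.   ] tilt 1.4 n az -25.1 x az -27.1 size [189. 121.] centre [0.605 0.008 0.12 ] axis pt [0.604 0.008 0.102]
scene pad 64 [ 0.579  -0.0333  0.1511] z top [0.1484 0.1511 0.1546]
scene knob 43 [0.4901 0.0719 0.1084]
   s -0.03 z 0.1463   s 0 z 0.1451   s 0.03 z 0.1466   s 0.06 z 0.1459
side pad 82 [ 0.5759 -0.0366  0.1492] z top [0.1478 0.1492 0.1503]
side knob 130 [0.4776 0.0609 0.1049]
   s -0.03 z 0.1456   s 0 z 0.1456   s 0.03 z 0.1452   s 0.06 z 0.1447
wrist pad 156 [ 0.5709 -0.0295  0.1487] z top [0.1364 0.1487 0.1496]
wrist knob 1198 [0.4844 0.0682 0.1081]
   s -0.03 z 0.1336   s 0 z 0.1331
```

View pics/s6.png

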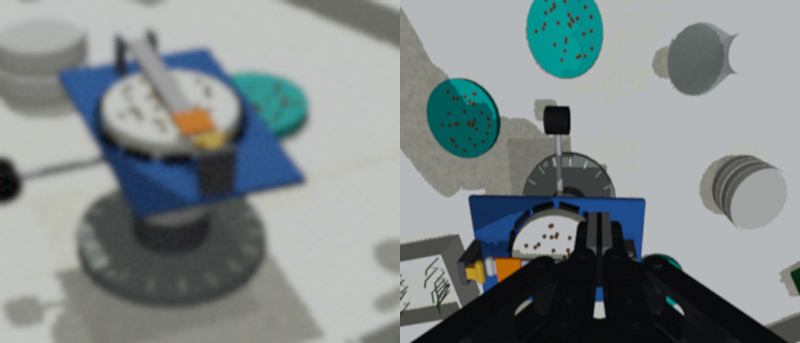

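The bar is shut: it sits at z ≈ 0.1455 along its whole length, the pad is at 0.149, and the tilt is 1.5°. Next I'll go back to the knob.

Request:
servo_tool(
  deltas=[
    {"dp": [-45.5, -41.5, 0], "roll": 0},
    {"dp": [0, 0, 0], "roll": 0},
    {"dp": [0, 0, 0], "roll": 0},
    {"dp": [0, 0, 35], "roll": 0},
    {"dp": [0, 0, 35], "roll": 0},
    {"dp": [0, 0, 35], "roll": 0},
    {"dp": [0, 0, 35], "roll": 0},
    {"dp": [0, 0, 0], "roll": 0},
  ],
  gripper=85,
)

```text
time_s: 13.02
tool_pos: [0.4849, 0.0671, 0.0767]
eef_rot: [0.85, 0.527, -0.001, -0.001]
wrist_force: [-0.0, 0.0, 0.0]
finger_gap: 0.085
```

Request:
servo_tool(
  deltas=[
    {"dp": [0, 0, 0], "roll": 0},
    {"dp": [0, 0, 0], "roll": 0},
    {"dp": [0, 0, 0], "roll": 0},
    {"dp": [0, 0, 0], "roll": 0},
    {"dp": [0, 0, 0], "roll": 0},
    {"dp": [0, 0, 0], "roll": 0},
  ],
  gripper=15,
  squeeze=40,
)

```text
time_s: 13.78
tool_pos: [0.4861, 0.0668, 0.0785]
eef_rot: [0.85, 0.527, 0.0, 0.001]
wrist_force: [0.3, -3.7, 0.8]
finger_gap: 0.0256
```

```bash
python3 - <<'E'
from plate import *
st()
for n in('side','scene'):
    im=load(n);K=np.array([[float(im['fx']),0,float(im['cx'])],[0,float(im['fy']),float(im['cy'])],[0,0,1]]);T=np.linalg.inv(im['pose'])
    img=im['pixels'].copy()
    for az,t,col in((-27.5,33.3,(0,255,0)),(-27.5,36.3,(0,0,255))):
        a,b=np.radians([az,t]);d=np.array([np.cos(a)*np.sin(b),np.sin(a)*np.sin(b),np.cos(b)]);e1=np.array([-np.sin(a),np.cos(a),0]);e2=np.cross(d,e1)
        w=np.linspace(0,2*np.pi,60);q=np.array([.601,.006,.1])+.237*d+.021*(np.cos(w)[:,None]*e1+np.sin(w)[:,None]*e2)
        uv=cv2.projectPoints(q,cv2.Rodrigues(T[:3,:3])[0],T[:3,3],K,None)[0]
        if n=='side': u0,v0,s=300,90,5
        else: u0,v0,s=180,190,5
        globals()['L'+n]=globals().get('L'+n,[])+[((uv.reshape(-1,2)-[u0,v0]+.5)*s,col)]
    cr=cv2.resize(im['pixels'][v0:v0+80,u0:u0+80],None,fx=s,fy=s,interpolation=cv2.INTER_CUBIC)
    cr=np.clip(cr.astype(int)*1.6,0,255).astype(np.uint8)
    for pl,col in globals()['L'+n]: cv2.polylines(cr,[pl.astype(np.int32)],True,col,1)
    globals()['I'+n]=cr
cv2.imwrite('pics/l7.png',np.hstack([Iside,Iscene]))
E
```

```text
t 13.775 tcp [0.4861 0.0668 0.0785] azx 63.56 zax [ 0.001 -0.001 -1.   ] F [ 0.3 -3.7  0.8] gap 0.02556516483407552 j [-0.01  0.37 -0.48  0.72 -0.    0.45]
```

View pics/l7.png

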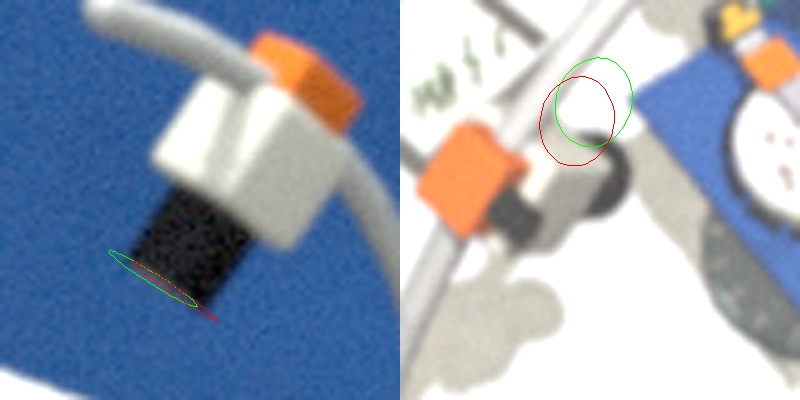

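The overlay shows the side-view tilt is about right, but the azimuth is off in the scene view. The lens front centre is near (333.3,145.7) in side and (218.3,223.9) in scene, so I'll triangulate from those.

```bash
python3 - <<'E'
from h import *
from scipy.optimize import least_squares
obs=dict(side=(333.3,145.7),scene=(218.3,223.9));ims={n:load(n) for n in obs}
def proj(n,q):
    im=ims[n];v=np.linalg.inv(im['pose'])@np.r_[q,1];return np.array([im['fx']*v[0]/v[2]+im['cx'],im['fy']*v[1]/v[2]+im['cy']])
def f(q): return np.concatenate([proj(n,q)-obs[n] for n in obs])
r=least_squares(f,[.74,-.06,.3]);print('free',r.x.round(4),r.fun.round(2))
for c in((.601,.006,.1),(.604,.010,.1),(.598,.003,.1)):
    v=r.x-np.array(c);print(c,np.linalg.norm(v).round(4),'az',np.degrees(np.arctan2(v[1],v[0])).round(1),'tilt',np.degrees(np.arccos(v[2]/np.linalg.norm(v))).round(1))
    g=lambda q:np.r_[f(q),(np.linalg.norm(q-np.array(c))-.237)*400]
    s=least_squares(g,[.74,-.06,.3]);v=s.x-np.array(c);print('  con',s.x.round(4),s.fun.round(2),'az',np.degrees(np.arctan2(v[1],v[0])).round(1),'tilt',np.degrees(np.arccos(v[2]/np.linalg.norm(v))).round(1))
# image-space dark ring fit check: camera-body axis via orange block & lens
E
```

```text
free [ 0.7437 -0.0417  0.2846] [-0.49 -0.02 -0.55  0.07]
(0.601, 0.006, 0.1) 0.2381 az -18.5 tilt 39.2
  con [ 0.7434 -0.0417  0.2842] [-0.57  0.17 -0.49  0.06  0.28] az -18.5 tilt 39.2
(0.604, 0.01, 0.1) 0.2372 az -20.3 tilt 38.9
  con [ 0.7436 -0.0417  0.2845] [-0.5   0.01 -0.54  0.07  0.04] az -20.3 tilt 38.9
(0.598, 0.003, 0.1) 0.2393 az -17.1 tilt 39.5
  con [ 0.7431 -0.0418  0.2838] [-0.65  0.39 -0.43  0.03  0.59] az -17.1 tilt 39.6
```

Triangulated lens: (0.744, -0.042, 0.285), 238 mm from the axis against a nominal 237. So the stage should face about -18.5° azimuth with a 39° tilt. I'll turn it back by that much plus the spring lag.

Request:
servo_tool(
  deltas=[
    {"dp": [-12.5, 0.6, 0], "roll": -0.096},
    {"dp": [-12.5, 0.6, 0], "roll": -0.096},
    {"dp": [-12.5, 0.6, 0], "roll": -0.096},
    {"dp": [0, 0, 0], "roll": 0},
  ],
)

```text
time_s: 14.28
tool_pos: [0.4738, 0.0317, 0.0784]
eef_rot: [0.766, 0.643, 0.0, -0.0]
wrist_force: [-1.5, 2.7, 2.9]
finger_gap: 0.0252
```

```bash
python3 - <<'E'
from plate import *
st();plate(('side','scene'))
E
```

```text
t 14.275 tcp [0.4738 0.0317 0.0784] azx 80.02 zax [-0.     0.001 -1.   ] F [-1.5  2.7  2.9] gap 0.02516573934828231 j [-0.09  0.35 -0.52  0.7   0.    0.09]
side 1180 n [ 0.025 -0.008  1.   ] tilt 1.5 n az -18.0 x az -17.9 size [196. 126.] centre [0.601 0.004 0.118] axis pt [0.6   0.004 0.1  ]
scene 980 n [ 0.027 -0.011  1.   ] tilt 1.7 n az -21.4 x az -17.6 size [190. 125.] centre [0.603 0.009 0.12 ] axis pt [0.602 0.009 0.102]
```

Request:
servo_tool(
  deltas=[
    {"dp": [0, 0.4, -10.2], "roll": 0},
    {"dp": [0, 1.1, -10.2], "roll": 0},
    {"dp": [0, 2, -10], "roll": 0},
    {"dp": [0, 2.7, -9.8], "roll": 0},
    {"dp": [0, 3.5, -9.6], "roll": 0},
    {"dp": [0, 4.2, -9.3], "roll": 0},
    {"dp": [0, 5, -8.9], "roll": 0},
    {"dp": [0, 5.6, -8.6], "roll": 0},
    {"dp": [0, 6.3, -8], "roll": 0},
    {"dp": [0, 0, 0], "roll": 0},
  ],
  squeeze=30,
)

```text
time_s: 15.62
tool_pos: [0.5049, 0.0261, 0.1635]
eef_rot: [0.766, 0.643, 0.0, 0.0]
wrist_force: [-2.3, -1.2, -0.7]
finger_gap: 0.0251
```

```bash
python3 - <<'E'
from plate import *
st();plate(('side','scene'))
E
```

```text
t 15.625 tcp [0.5049 0.0261 0.1635] azx 80.09 zax [ 0.001 -0.    -1.   ] F [-2.3 -1.2 -0.7] gap 0.025098975744860617 j [-0.09  0.3  -0.32  0.94 -0.    0.08]
side 330 n [ 0.552 -0.124  0.825] tilt 34.5 n az -12.7 x az 30.6 size [138. 209.] centre [ 0.584 -0.011  0.129] axis pt [ 0.574 -0.009  0.115]plate.py:9: RuntimeWarning: Mean of empty slice.
  _,_,V=np.linalg.svd(q-q.mean(0),full_matrices=False);nn=V[2]*np.sign(V[2][2]);d=(q-np.median(q,0))@nn
  ret = um.true_divide(
Traceback (most recent call last):
  File "plate.py", line 9, in plate
    _,_,V=np.linalg.svd(q-q.mean(0),full_matrices=False);nn=V[2]*np.sign(V[2][2]);d=(q-np.median(q,0))@nn
                                                            ~^^^
IndexError: index 2 is out of bounds for axis 0 with size 0
```

```bash
cat > tilt.py <<'E'
from st import *
from scipy.optimize import minimize
# fit (az,tilt) so that most near points lie on plate top (18mm), dish top (33mm) or bar top, given axis c
def tilt(names=('side','scene'),fresh=True):
    for n,c in(('side',(.600,.004,.100)),('scene',(.603,.009,.102))):
        if n not in names: continue
        im=snap(n) if fresh else load(n);p=pts(im);hsv=cv2.cvtColor(im['pixels'],cv2.COLOR_BGR2HSV)
        v=(p-np.array(c))[(im['z_map']>0)&(np.linalg.norm(p-np.array(c),axis=-1)<.12)];hv=hsv[(im['z_map']>0)&(np.linalg.norm(p-np.array(c),axis=-1)<.12)]
        blue=(hv[:,0]>95)&(hv[:,0]<135)&(hv[:,1]>70);wh=(hv[:,1]<70)&(hv[:,2]>90)
        def sc(x):
            d=np.array([np.cos(x[0])*np.sin(x[1]),np.sin(x[0])*np.sin(x[1]),np.cos(x[1])])
            h=v@d;r=np.linalg.norm(v-np.outer(h,d),axis=1)
            return -np.exp(-((h-.018)/.003)**2)[blue].sum()-np.exp(-((h-.033)/.003)**2)[wh&(r<.05)].sum()
        best=min(((sc((np.radians(a),np.radians(t))),a,t) for a in range(-45,20,3) for t in range(0,60,2)))
        r=minimize(sc,np.radians(best[1:]),method='Nelder-Mead')
        a,t=r.x;d=np.array([np.cos(a)*np.sin(t),np.sin(a)*np.sin(t),np.cos(t)]);x=np.array([np.cos(a)*np.cos(t),np.sin(a)*np.cos(t),-np.sin(t)]);y=np.cross(d,x)
        L=np.array([.7437,-.0417,.2846])-np.array([.602,.0065,.1]);print(n,'blue',blue.sum(),'score',r.fun.round(1),'az,tilt',np.degrees(r.x).round(1),'lens in plate xyz mm',(1000*np.array([L@x,L@y,L@d])).round(1))
E
python3 -c "
from tilt import *
tilt(('side',),False);tilt(('scene',),False)"
```

```text
side blue 589 score -676.2 az,tilt [-13.5  33.3] lens in plate xyz mm [ 23.3 -13.7 236.1]
scene blue 1532 score -1004.5 az,tilt [-10.2  34.5] lens in plate xyz mm [ 17.3 -22.2 236. ]
```

Request:
servo_tool(
  deltas=[
    {"dp": [0, 7.7, -8], "roll": 0},
    {"dp": [7.7, 0.3, 0], "roll": 0.084},
    {"dp": [7.7, 0.3, 0], "roll": 0.084},
    {"dp": [7.7, 0.3, 0], "roll": 0.084},
    {"dp": [0, 0, 0], "roll": 0},
  ],
)

```text
time_s: 16.35
tool_pos: [0.5193, 0.0464, 0.1712]
eef_rot: [0.84, 0.542, -0.0, 0.001]
wrist_force: [0.0, -5.8, -3.5]
finger_gap: 0.0252
```

```bash
python3 -c "
from tilt import *
st();tilt()"
```

```text
t 16.35 tcp [0.5193 0.0464 0.1712] azx 65.68 zax [ 0.001 -0.002 -1.   ] F [ 0.  -5.8 -3.5] gap 0.02516712575601755 j [-0.05  0.33 -0.27  0.98 -0.    0.37]
side blue 717 score -754.9 az,tilt [-26.4  37.6] lens in plate xyz mm [  4.9  19.8 236.8]
scene blue 1360 score -900.5 az,tilt [-22.7  38.7] lens in plate xyz mm [  1.2  10.3 237.4]
```

Request:
servo_tool(
  deltas=[
    {"dp": [-6.7, 0.2, 0], "roll": -0.073},
    {"dp": [-6.7, 0.2, 0], "roll": -0.073},
    {"dp": [0, 0, 0], "roll": 0},
  ],
)

```text
time_s: 16.82
tool_pos: [0.5144, 0.0337, 0.1713]
eef_rot: [0.798, 0.602, 0.0, 0.001]
wrist_force: [0.1, -3.8, -2.8]
finger_gap: 0.0252
```

```bash
python3 -c "
from tilt import *
st();tilt()"
```

```text
t 16.825 tcp [0.5144 0.0337 0.1713] azx 74.08 zax [ 0.001 -0.001 -1.   ] F [ 0.1 -3.8 -2.8] gap 0.025218197231709243 j [-0.08  0.31 -0.28  0.97 -0.    0.2 ]
side blue 576 score -634.6 az,tilt [-17.6  37.6] lens in plate xyz mm [  6.1  -3.1 237.6]
scene blue 1441 score -888.9 az,tilt [-14.9  37.6] lens in plate xyz mm [  5.9 -10.1 237.4]
```

Request:
servo_tool(
  deltas=[
    {"dp": [3.2, 2.4, -2.3], "roll": 0.035},
    {"dp": [0, 0, 0], "roll": 0},
    {"dp": [0, 0, 0], "roll": 0},
  ],
)

```text
time_s: 17.3
tool_pos: [0.5169, 0.0367, 0.1728]
eef_rot: [0.809, 0.588, -0.0, 0.0]
wrist_force: [-0.1, -5.9, -4.9]
finger_gap: 0.0253
```

Request:
servo_tool(
  deltas=[
    {"dp": [0, 0, 0], "roll": 0},
    {"dp": [0, 0, 0], "roll": 0},
    {"dp": [0, 0, 0], "roll": 0},
    {"dp": [0, 0, 0], "roll": 0},
    {"dp": [0, 0, 0], "roll": 0},
  ],
  gripper=60,
)

```text
time_s: 17.92
tool_pos: [0.5171, 0.037, 0.1733]
eef_rot: [0.809, 0.588, 0.0, 0.0]
wrist_force: [0.3, -0.7, -0.3]
finger_gap: 0.0599
```

```bash
python3 -c "
from tilt import *
st();tilt()"
```

```text
t 17.925 tcp [0.5171 0.037  0.1733] azx 72.02 zax [ 0.  0. -1.] F [ 0.3 -0.7 -0.3] gap 0.059905113836475524 j [-0.07  0.32 -0.27  0.98  0.    0.24]
side blue 563 score -620.6 az,tilt [-18.8  38.4] lens in plate xyz mm [2.700e+00 1.000e-01 2.376e+02]
scene blue 1423 score -868.1 az,tilt [-16.6  37.2] lens in plate xyz mm [  7.5  -5.6 237.5]
```

Within tolerance after release. I'll withdraw and check again with a clear view.

Request:
servo_tool(
  deltas=[
    {"dp": [0, 0, -25], "roll": 0},
    {"dp": [0, 0, -35], "roll": 0},
    {"dp": [0, -20, -40], "roll": 0},
    {"dp": [0, -50, 0], "roll": 0},
    {"dp": [40, -40, 0], "roll": 0},
    {"dp": [55, 0, 0], "roll": 0},
    {"dp": [55, 0, 0], "roll": 0},
    {"dp": [55, 0, 0], "roll": 0},
    {"dp": [0, 0, 0], "roll": 0},
    {"dp": [0, 0, 0], "roll": 0},
  ],
)

```text
time_s: 19.27
tool_pos: [0.4754, 0.2656, 0.2729]
eef_rot: [0.809, 0.588, -0.0, 0.0]
wrist_force: [0.1, -0.1, -0.3]
finger_gap: 0.06
```

```bash
python3 - <<'E'
from tilt import *
st();tilt()
n='side';a,t=np.radians([-18,38]);d=np.array([np.cos(a)*np.sin(t),np.sin(a)*np.sin(t),np.cos(t)]);x=np.array([np.cos(a)*np.cos(t),np.sin(a)*np.cos(t),-np.sin(t)]);y=np.cross(d,x)
for n,c in(('side',(.600,.004,.100)),('scene',(.603,.009,.102))):
    p=pts(load(n))-np.array(c);q=np.stack([p@x,p@y,p@d],-1)
    for s in(-.045,-.02,0,.03,.06):
        m=(abs(q[...,0])<.006)&(abs(q[...,1]-s)<.01)&(q[...,2]>.02)&(q[...,2]<.08)
        if m.any(): print(n,'bar y',s,'h',np.median(q[m][:,2]).round(4))
    hsv=cv2.cvtColor(load(n)['pixels'],cv2.COLOR_BGR2HSV)
    m=(abs(q[...,2]-.033)<.005)&(np.hypot(q[...,0],q[...,1])<.065)&(hsv[...,1]<60)&(hsv[...,2]>100);print(n,'dish',m.sum(),cv2.minAreaRect((q[m][:,:2]*1000).astype(np.float32))[:2])
im=load('scene')['pixels'][150:280,170:330];im2=load('side')['pixels'][80:310,200:410]
cv2.imwrite('pics/s8.png',np.hstack([cv2.resize(im,(400,325)),cv2.resize(im2,(400,438))[50:375]]))
E
```

```text
t 19.275 tcp [0.4754 0.2656 0.2729] azx 72.04 zax [-0.001 -0.001 -1.   ] F [ 0.1 -0.1 -0.3] gap 0.0599599567634148 j [ 0.38  0.31 -0.02  1.25 -0.    0.69]
side blue 616 score -651.6 az,tilt [-18.7  38.1] lens in plate xyz mm [ 3.900e+00 -2.000e-01  2.376e+02]
scene blue 1403 score -864.5 az,tilt [-16.  38.] lens in plate xyz mm [  4.1  -7.3 237.5]
side bar y -0.045 h 0.0295
side bar y -0.02 h 0.032
side bar y 0 h 0.0436
side bar y 0.03 h 0.0373
side bar y 0.06 h 0.0437
side dish 278 ((-13.612106323242188, -2.1117706298828125), (72.2072982788086, 94.43634796142578))
scene bar y -0.045 h 0.0465
scene bar y -0.02 h 0.0423
scene bar y 0 h 0.042
scene bar y 0.03 h 0.0409
scene bar y 0.06 h 0.0409
scene dish 578 ((-2.422959327697754, -0.6924667358398438), (95.31562042236328, 97.70647430419922))
```

View pics/s8.png

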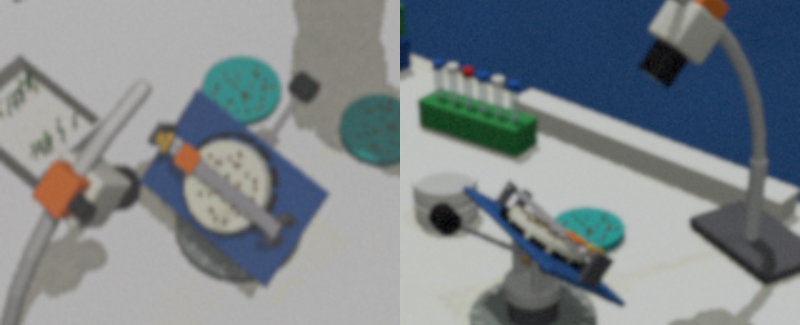

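```bash
python3 -c "
from bench import arm
print(arm.sign_off())"
```

```text
the job is handed in; nothing more can be done
None
```

The job is done and handed in at about 19 s: the keeper bar is shut and the dish faces the camera lens within tolerance. `sign_off` reported no verdict.

- **What I did:** I first turned the level stage by its knob so the gripper would clear the camera rail. I then swung the bar down and pressed until it hit a hard stop (about 30 N at 0.148 m), with the stage still level. After that I took the knob again, turned and tilted the stage towards the lens, let go and moved clear.
- **Bar:** with the stage level, it lay flat along its whole length at its shut height. After the tilt, the scene view still gave a flat bar, 41–42 mm above the tilt axis, with 46 mm at the pad. The side view's bar heights were scattered and unusable, because it sees the tilted stage nearly edge-on.
- **Facing the lens:** the plate is tilted about 38° and points at about -16° to -19°. The lens is about 4 mm off the plate's normal along x. Along y, the side view gives 0 mm and the scene view -7 mm; the limit is 21 mm.
- **Lens position:** my first depth-based estimate had the lens direction about 9° out. The one I used comes from both cameras and puts the lens 238 mm from the axis, against the stated 237 mm.
- **Dish:** it sits inside the lips, within about 3 mm of centre in the scene view.
- **Camera and bystanders:** I only checked these by eye; none looked moved in the last pictures, and the flask was out of frame in the final one.

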